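Fit the filter plate and stroke the vacuum pump

ROBOT

A 6-joint arm with a two-finger parallel gripper is mounted at the origin on the work surface. World frame = base frame: x ahead of the robot, y to its left, z up, the work surface at z = 0. Lengths are in m, angles in rad, forces in N, time in s.
With the tool pointing down it reaches from about 0.25 to 0.725 m from the base axis. Payload 4 kg.
Tool frame: the origin (TCP) lies on the centre line of the jaws, within the pads' length; the fingertips stand ahead of it and the grasp point (between the pads) lies 11 mm behind it (bot.tip_extent is the z of the fingertips in the tool frame, in m); z points along the fingers, y is the direction in which the jaws open and shut (so a half turn about z gives the same grasp; the last joint's range is limited). The gripper opens to 85 mm and grips with 20 to 120 N. Pads are 22 mm wide; open, the fingers measure 114 mm over their backs; the gripper's body (76 mm by 85 mm) begins 54 mm behind the grasp point. The pads swing forward as they close: fully open they stand 13 mm farther back than shut.
Start: joints at [1.3, 0.241, 0.005, 1.335, 0, 1.571], TCP at [0.134, 0.482, 0.206] pointing down, gripper open.
Joint ranges: [-2.72, 2.72], [-1.05, 1.87], [-1.09, 1.28], [-1.99, 2.15], [-1.42, 1.44], [-3.14, 3.14]. Speed limits (rad/s): [2.79, 2.79, 3.14, 3.14, 3.14, 3.14].

INTERFACE

Orientations are given as a unit quaternion [x, y, z, w].
In Python, from workcell import bot gives the robot as it stands.
- The arm moves only by the shell command python3 -m jog 'ROWS'. ROWS is JSON, a list that holds one entry, the list of rows, each a list of 7 numbers: the shift along the world's x, y, z in m, then the turn, a rotation vector about the world's x, y, z in degrees, then the closure in counts, from 0 (fully open) to 255 (shut). In form: [[[tx, ty, tz, ax, ay, az, fingers], ...]]. A call has 1 to 10 rows; each row is the pose to reach, as a shift and turn from the pose commanded when the call began; what a row does not reach only later rows make up. A row lasts 1/12 s, in which the tool goes at most 41.7 mm and 7.16 degrees, less where a joint would pass 70% of its speed; a pose out of reach is approached as far as the arm can. A call with a gripper value outside its range is refused whole. The fingers move at their own pace and stop on an object; the grip force is fixed at half the most. Time passes only in rows, so rows that repeat a pose let the fingers close. It gives the time, the measured TCP pose, the force and the opening at its end, in the units of the state.
- bot.get_obs(): the state, without advancing time (a new reading comes with each control period).
- bot.camera(name): name is "side" or "top"; returns the picture (480x640x3 uint8, blue, green, red); there is no depth.
- bot.camera_model(name): a dict with "K" (3x3 intrinsics, pixels), "T" (4x4, takes a point from camera to world coordinates). Camera axes: x right, y down, z forward; pixel columns grow to the right and rows downward; lengths in m; the calibration is good to about 2 mm. A picture is of the moment at which its call begins. camera_model takes no time and is no camera call.
- bot.job_done(): hands the job in, once; it reports no verdict.
The state is a dict: "clock": time; "joint_pos": joint angles; "joint_vel": joint speeds; "tau": joint torques, N m; "eef_pos": TCP position; "tool_rot": TCP orientation; "ft_force": force on the tool from outside, world axes, zero at the start; "ft_torque": the same for the moment, N m; "grip_width": finger opening in m.
Only numpy, scipy, OpenCV 4.12 (cv2) and the standard library are available. Lean on these libraries where they do the work, as an engineer would, in place of code of your own. Each camera call takes 0.05 s, during which the arm holds its last target. There are 200 camera calls.

TASK

Fit the white filter plate into the well of the blue filter unit: tuck its orange-marked edge under the steel lip, then lower the blue-ribbed end until the plate lies flat on its seat, and let go of it. Then press the red pump head down until it bears firmly on the brass stop collar, hold it there for about a second without ramming it, and let it rise all the way up again. Do not disturb the glass dish, the dropper bottle or the beaker standing about.

Things in the scene. Friction and masses are not known exactly. Their poses are not given: they have to be found in the camera images.
- plate: Loose white rigid filter plate, 90 (x) x 70 (y) x 6 mm, about 0.12 kg, lying flat. Origin: centre of its underside; x runs from the orange-marked edge (x = -45 mm) to the ribbed end; z up. A blue upright rib for gripping stands on it across y: 10 mm thick (x = 25 to 35 mm), 44 mm long in y, from z = 6 to 40 mm.
- plate_rib (a point): Centre of the top of the plate's blue rib, at plate (30, 0, 40) mm.
- plate_edge (a point): Middle of the plate's orange-marked edge, at plate (-45, 0, 3) mm: the edge to be tucked under the lip.
- unit: Filter unit fixed to the bench: blue foot 150 (x) x 245 (y) x 18 mm, grey well with steel lip at its -x end, white pump. Origin: on the bench right below the centre of the well; x points away from the lip, z up. Fitted, the plate lies within about 2 mm of the seat's centre, plate x along unit x. The pump cylinder (radius 28 mm, top at z = 82 mm) stands at unit (0, -130) mm.
- well (a point): Centre of the well's level seat, at unit (0, 0, 30) mm, axes as the unit's. Inside, the well measures 94 mm in x (-47 to 47) and 75 mm in y (-37.5 to 37.5). Its +x and side walls are 8 mm thick and rise 5 mm above the seat; the -x wall is the steel one that carries the lip.
- lip (a point): Middle of the lower inner edge of the steel lip, at unit (-37, 0, 42) mm. The lip overhangs the seat by 10 mm, from the wall at unit x = -47 mm; its underside is 12 mm and its top 18 mm above the seat, over the whole width. From lip to far wall the opening is only 84 mm, so the plate does not go in flat.
- pump_head: Red round pump head, 42 mm across, 14 mm high, on a steel stem at unit (0, -130) mm; it slides straight down. Origin: centre of its underside, 140 mm above the bench at rest; flat top 14 mm higher. Its spring takes about 4.5 N to start, growing 0.15 N per mm (9 to 12 N at the collar). After 30 to 48 mm its underside meets the collar's top, a rigid stop. Let go, it springs back up.
- pump_collar: Brass stop collar, 32 mm across, 10 mm high, clamped round the pump stem below the head. Origin: centre of its underside, which is 82 to 100 mm above the bench: it is set differently each time and does not yield. Its top (origin + 10 mm) is the pump's stop.
- dish: Shallow glass dish, 84 mm across, 16 mm high. Leave it alone. Origin: centre of its underside.
- dropper: White plastic dropper bottle with orange cap, 42 mm across, 95 mm high. Leave it alone. Origin: centre of its underside.
- beaker: Glass beaker, 72 mm across, 90 mm high. Leave it alone. Origin: centre of its underside.
There are look-alikes about, which are no part of the job. What is shaped like the plate but brown is not meant.

How it is judged:
By the outcome, as a careful person would: the job done as asked, in the order asked, and still so for the second after the job is handed in, with the robot touching nothing.
It also fails if it takes over 61 s, if anything falls off the work surface, if the arm or the gripper's body presses on something with over 40 N, if the wrist force passes 120 N, or if a joint passes its speed limit or range.

## Working session

There is one attempt and no reset: what is moved stays moved. The work goes in short steps, Python scripts to look and compute and a shell command to move; the robot and the scene stay as the last step left them, time stands still between calls to the robot, and variables do not carry over. Pictures are saved under pics/ and viewed, about 8 in all and at most 12, crops included, and the job is handed in when it is done.

```bash
mkdir -p pics
python3 - <<'E'
from workcell import bot
import cv2,numpy as np
for n in("top","side"):
    cv2.imwrite(f"pics/{n}0.png",bot.camera(n)); m=bot.camera_model(n); print(n,np.round(m["K"],1).tolist(),np.round(m["T"],4).tolist())
o=bot.get_obs();print(o["clock"],o["eef_pos"],o["tool_rot"],o["ft_force"],o["grip_width"],bot.tip_extent)
E
```

```text
top [[448.7, 0.0, 323.3], [0.0, 448.7, 242.4], [0.0, 0.0, 1.0]] [[0.0025, -0.9793, 0.2026, 0.235], [-1.0, -0.0024, 0.0007, 0.1339], [-0.0002, -0.2026, -0.9793, 1.2195], [0.0, 0.0, 0.0, 1.0]]
side [[469.7, 0.0, 320.0], [0.0, 469.7, 241.0], [0.0, 0.0, 1.0]] [[0.8496, -0.2456, 0.4667, -0.0021], [-0.5269, -0.4323, 0.7317, -0.554], [0.022, -0.8676, -0.4967, 0.5992], [0.0, 0.0, 0.0, 1.0]]
0.1 [0.13358437 0.48120606 0.20562389] [ 1.34983201e-01  9.90847473e-01 -8.97992351e-04 -1.18450109e-04] [-0.70495955  1.22541468 -0.35693926] 0.08548888563377362 0.008
```

View pics/top0.png

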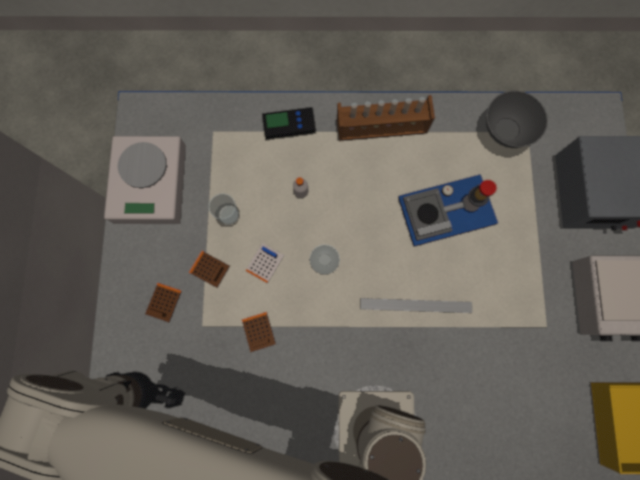

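View pics/side0.png

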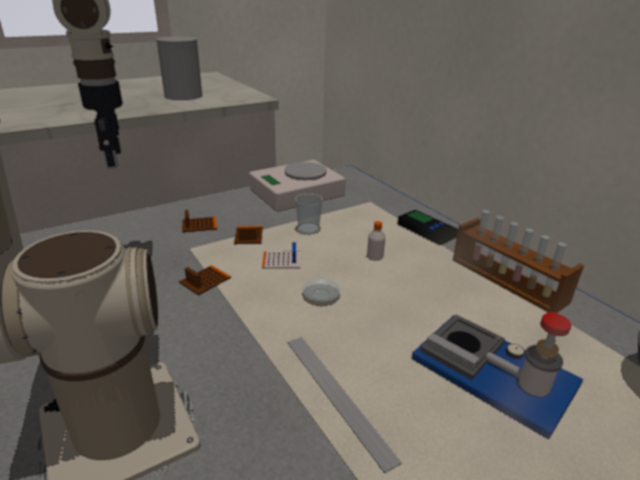

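The white plate with the blue rib is at top (263,263) and side (281,259). The look-alikes are brown with orange edges at top (210,268), (164,302) and (258,331), so I reject them. The unit is at top (447,210), its lip is on the near side at about (433,228), and the pump head is at (488,187). Next I'll view enlarged crops.

Run:
```python
import cv2,numpy as np
t=cv2.imread("pics/top0.png");s=cv2.imread("pics/side0.png")
def crop(im,x,y,w,h,f):
    c=cv2.resize(im[y:y+h,x:x+w],None,fx=f,fy=f,interpolation=cv2.INTER_CUBIC)
    for i in range(0,w,10):
        cv2.line(c,(i*f,0),(i*f,6),(0,255,255),1); cv2.putText(c,str(x+i),(i*f,16),0,.33,(0,255,255),1)
    for j in range(0,h,10):
        cv2.line(c,(0,j*f),(6,j*f),(0,255,255),1); cv2.putText(c,str(y+j),(8,j*f+4),0,.33,(0,255,255),1)
    return c
a=crop(t,235,235,60,60,6);b=crop(s,250,230,60,60,6)
cv2.imwrite("pics/plate.png",np.hstack([a,b]))
a=crop(t,392,170,112,80,7)
cv2.imwrite("pics/unit_t.png",a)
cv2.imwrite("pics/unit_s.png",crop(s,405,305,190,125,4))
```

```text
(no output)
```

View pics/plate.png

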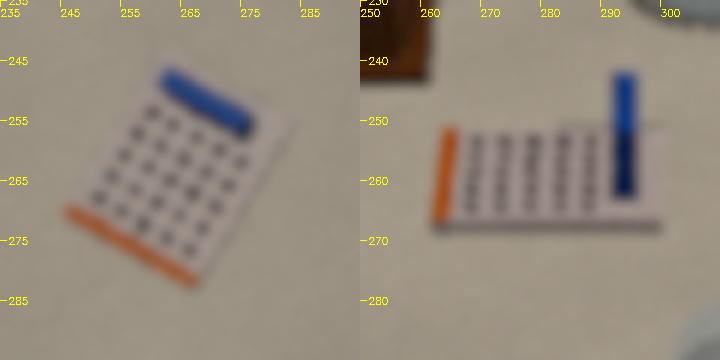

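View pics/unit_t.png

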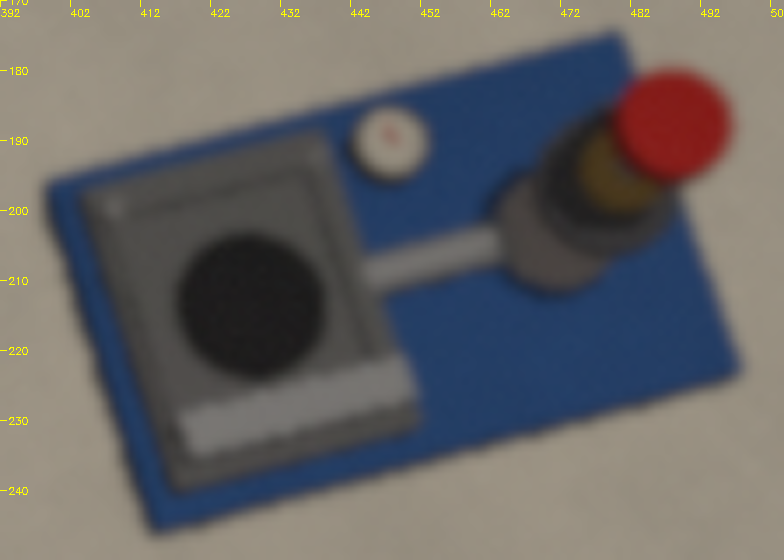

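View pics/unit_s.png

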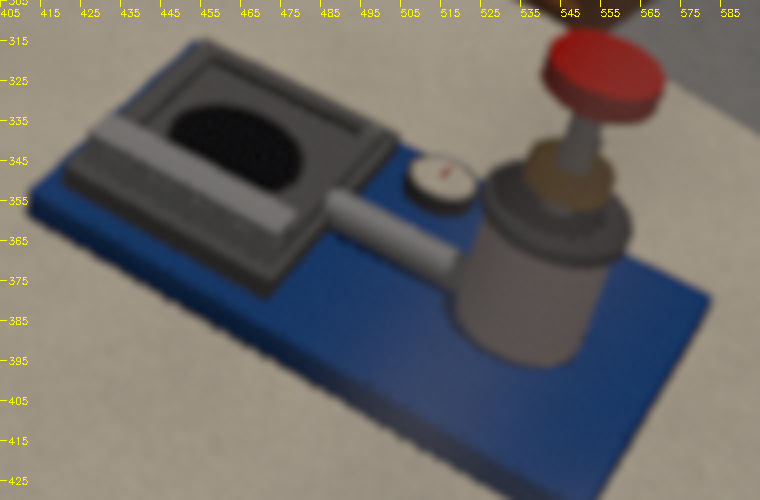

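White plate confirmed: white body, blue rib, orange edge toward the robot (top view (245,270)–(268,283)). I read corner pixels from the crops for the plate, the unit foot, the well and the pump head. Now I'll fit the poses with both cameras.

```bash
cat > h.py <<'E'
import numpy as np
from scipy.optimize import least_squares
from workcell import bot
C={n:bot.camera_model(n) for n in("top","side")}
def proj(n,p):
    T=C[n]["T"];q=np.linalg.inv(T)@np.append(p,1);u=C[n]["K"]@q[:3];return u[:2]/u[2]
def W(v,p,z=0):
    c,s=np.cos(v[2]),np.sin(v[2]);return np.array([v[0]+c*p[0]-s*p[1],v[1]+s*p[0]+c*p[1],z+p[2]])
def fit(obs,v0,mod=lambda v,p:p):
    f=lambda v:np.concatenate([proj(n,W(v,mod(v,np.array(p)/1e3)))-u for n,p,u in obs])
    r=least_squares(f,v0,loss="soft_l1");return r.x,f(r.x).reshape(-1,2).round(1)
E
python3 - <<'E'
from h import *
P=[("top",(-45,35,6),(245.5,269.7)),("top",(-45,-35,6),(267.8,282.8)),("top",(45,35,6),(262.5,243.7)),("top",(45,-35,6),(284.2,255.3)),
("top",(30,22,40),(262.2,248)),("top",(30,-22,40),(276.7,256.3)),
("side",(-45,-35,6),(262.2,267)),("side",(45,-35,6),(300.3,267)),("side",(-45,35,6),(265,251.3)),("side",(30,-22,40),(294.2,251.8)),("side",(30,22,40),(294.2,242.2))]
v,r=fit(P,[.25,.25,-.5]);print("plate",v.round(4),np.degrees(v[2]),r.tolist())
U=[("top",(0,-130,154),(488.4,187.7)),("top",(55,45.5,35),(403.4,197.9)),("top",(55,-45.5,35),(438.4,189.3)),("top",(0,0,30),(428,213.7)),
("side",(55,-45.5,35),(505,339.5)),("side",(55,45.5,35),(456,315)),("side",(0,-130,154),(556.5,322)),("side",(0,0,30),(464,342.5))]
F=[("top",(75,122.5,18),(398.9,196.4)),("top",(75,-122.5,18),(480.6,174.7)),("top",(-75,-122.5,18),(497.7,223.1)),("top",(-75,122.5,18),(414.1,245.7)),
("side",(-75,122.5,18),(412.5,353.75)),("side",(75,-122.5,18),(582.5,380))]
mod=lambda v,p:p+np.array([v[4],v[3],0])*(abs(abs(p[0])-.075)<1e-6)
v,r=fit(U+F,[.4,-.1,.25,-.06,0],mod);print("unit",v.round(4),np.degrees(v[2]),r.tolist())
for n in("top","side"):
    for p in((-37,37.5,48),(-37,-37.5,48),(-47,45.5,48),(0,-130,82),(47,-37.5,35),(-47,-37.5,48)):print(n,p,proj(n,W(v,np.array(p)/1e3)).round(1))
print(W(v,[0,-.13,0]))
E
```

```text
plate [ 0.4299  0.293  -0.5244] -30.048527682106418 [[0.3, 0.4], [-0.1, 0.1], [0.7, -1.6], [0.7, -0.6], [0.5, -1.3], [0.0, -1.5], [-1.2, -0.1], [-0.3, -0.1], [-1.7, -0.1], [-0.6, -0.4], [-0.3, -0.3]]
unit [ 0.5634 -0.153   0.2621 -0.0611 -0.0021] 15.01978636247884 [[1.1, -0.7], [3.4, 0.3], [-0.0, 0.8], [0.2, -0.4], [-3.2, -1.8], [0.4, 0.1], [0.3, -0.7], [-0.5, 0.1], [-0.5, -0.9], [0.9, -0.6], [1.6, 0.9], [0.2, 0.7], [-2.9, -1.5], [0.8, -0.5]]
top (-37, 37.5, 48) [420.6 227.8]
top (-37, -37.5, 48) [447.2 220.9]
top (-47, 45.5, 48) [418.9 232.1]
top (0, -130, 82) [479.6 195.8]
top (47, -37.5, 35) [436.5 193.5]
top (-47, -37.5, 48) [448.4 224.3]
side (-37, 37.5, 48) [435.8 334.8]
side (-37, -37.5, 48) [474.9 355.9]
side (-47, 45.5, 48) [428.8 335.4]
side (0, -130, 82) [544.4 357.1]
side (47, -37.5, 35) [495.6 337.7]
side (-47, -37.5, 48) [472.1 359. ]
[ 0.59709861 -0.27852373  0.        ]
```

```bash
python3 -m jog '[[[0.02,-0.013,-0.004,0,0,5,0],[0.05,-0.032,-0.01,0,0,12,0],[0.085,-0.054,-0.016,0,0,19,0],[0.12,-0.076,-0.022,0,0,26,0],[0.155,-0.098,-0.028,0,0,33,0],[0.19,-0.12,-0.034,0,0,40,0],[0.225,-0.142,-0.04,0,0,47,0],[0.26,-0.164,-0.046,0,0,54,0],[0.295,-0.186,-0.052,0,0,61,0],[0.322,-0.203,-0.056,0,0,68,0]]]'
python3 - <<'E'
from workcell import bot
from scipy.spatial.transform import Rotation as R
import numpy as np
o=bot.get_obs();print(o["joint_pos"].round(3) if hasattr(o["joint_pos"],'round') else o["joint_pos"],np.array(o["eef_pos"]).round(4),R.from_quat(o["tool_rot"]).as_matrix().round(3).tolist(),o["clock"])
E
```

```text
clock: 0.93
eef_pos: [0.43, 0.2945, 0.1541]
tool_rot: [-0.399, 0.917, -0.0, -0.0]
ft_force: [0.6, 1.1, 0.1]
grip_width: 0.0852
[ 0.6    0.311 -0.038  1.222  0.    -0.221] [0.43   0.2945 0.1541] [[-0.681, -0.732, -0.001], [-0.732, 0.681, -0.0], [0.001, 0.0, -1.0]] 0.9333
```

```bash
python3 -m jog '[[[0,0,-0.005,0,0,4,0],[0,0,-0.02,0,0,7.5,0],[0,0,-0.04,0,0,7.5,0],[0,0,-0.06,0,0,7.5,0],[0,0,-0.08,0,0,7.5,0],[0,0,-0.1,0,0,7.5,0],[0,0,-0.115,0,0,7.5,0],[0,0,-0.125,0,0,7.5,0],[0,0,-0.128,0,0,7.5,0],[0,0,-0.128,0,0,7.5,0]]]'
python3 - <<'E'
from workcell import bot
import cv2,numpy as np
t=bot.camera("top")[225:305,220:320];s=bot.camera("side")[190:290,230:330]
f=lambda c:cv2.resize(c,(400,400 if c.shape[0]==100 else 320),interpolation=cv2.INTER_CUBIC)
cv2.imwrite("pics/g1.png",np.hstack([f(t),f(s)[:320]*1 if 0 else cv2.resize(s,(320,320))]))
E
```

```text
clock: 1.77
eef_pos: [0.4284, 0.2955, 0.0259]
tool_rot: [-0.456, 0.89, -0.0, -0.001]
ft_force: [-0.2, 0.3, 0.8]
grip_width: 0.0855
```

View pics/g1.png

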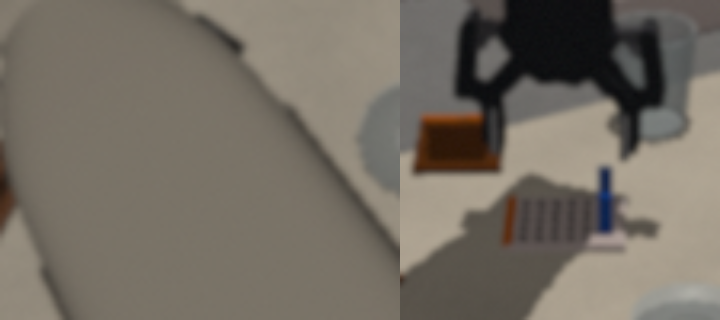

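The picture shows the open jaws well above and behind the plate, with tips at side pixels about (260,237) and (301,239). The measured TCP also didn't reach the commanded spot in xy. I'll check the tips' projection against the pose.

Run:
```python
from h import *
from scipy.spatial.transform import Rotation as R
o=bot.get_obs();e=np.array(o["eef_pos"]);M=R.from_quat(o["tool_rot"]).as_matrix();print(e,o["joint_pos"],np.degrees(np.arctan2(M[1,1],M[0,1])),o["clock"])
for s in(-1,1):
  for dz in(-.005,.008):
    p=e+M@[0,s*.043,dz];print(p.round(3),proj("side",p).round(1),proj("top",p).round(1))
for p in((.1336,.4812,.2056+.0),):print("start tip",proj("side",np.array(p)-[0,0,-.005]),proj("top",np.array(p)))
pl=[.4299,.293,-.5244]
for q in((0,0,0),(30,0,40)):print(W(pl,np.array(q)/1e3),proj("side",W(pl,np.array(q)/1e3)))
```

```text
[0.42960625 0.29635977 0.0274646 ] [ 6.03873571e-01  4.30437142e-01 -2.23478739e-01  9.15604441e-01
  2.08298026e-06 -3.42810687e-01] 144.2409978836333 1.8667
[0.464 0.271 0.032] [298.4 249.7] [272.6 248.1]
[0.465 0.271 0.019] [298.4 254.4] [273.2 249. ]
[0.395 0.321 0.032] [262.1 247.7] [253.1 273.8]
[0.395 0.321 0.019] [262.3 252.4] [253.8 274.5]
start tip [116.76905475 174.4614412 ] [163.02957922 382.61057974]
[0.4299 0.293  0.    ] [281.21693616 261.01618167]
[0.45586874 0.27797919 0.04      ] [293.72911004 246.5906335 ]
```

Run:
```python
from h import *
import cv2
from scipy.spatial.transform import Rotation as R
def mk(im,x,y,w,h,f,pts,name):
    c=cv2.resize(im[y:y+h,x:x+w],None,fx=f,fy=f,interpolation=cv2.INTER_CUBIC)
    c=cv2.convertScaleAbs(c,alpha=1.8,beta=20)
    for p,col in pts:
        u=(proj(name,p)-[x,y]+.5)*f;cv2.drawMarker(c,tuple(int(k) for k in u),col,0,8,1)
    return c
def pts(e,q):
    M=R.from_quat(q).as_matrix()
    return [(e+M@[0,s*.05,dz],c) for s in(-1,1) for dz,c in((-.005,(0,0,255)),(-.072,(0,255,0)))]
a=pts(np.array([.13358,.4812,.20562]),[.13498,.990847,-.0009,-.0001])
o=bot.get_obs();b=pts(np.array(o["eef_pos"]),o["tool_rot"])
s=bot.camera("side");cv2.imwrite("pics/side1.png",s)
im=np.hstack([mk(cv2.imread("pics/top0.png"),95,350,100,80,4,a,"top"),mk(s,240,180,80,80,5,b,"side")[:320]])
im2=mk(cv2.imread("pics/side0.png"),60,90,100,100,3,a,"side")
cv2.imwrite("pics/c2.png",np.vstack([im,np.hstack([im2,np.zeros((300,im.shape[1]-300,3),np.uint8)])])[:600]);print(im.shape,o["eef_pos"],o["clock"])
```

```text
(320, 800, 3) [0.42960625 0.29635977 0.0274646 ] 1.8667
```

View pics/c2.png

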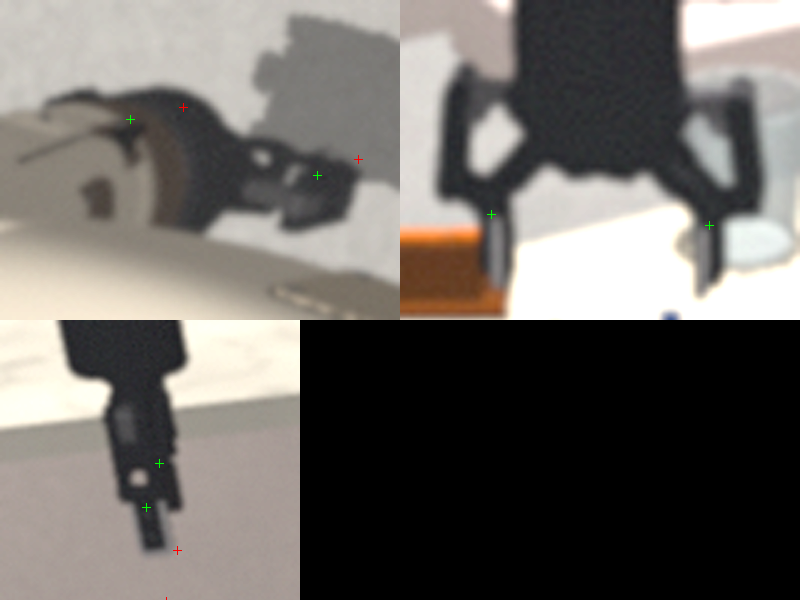

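Marks against image: the whole gripper, body included, appears about 11 rows (about 3 cm) above where the state and calibration put it. Both cameras agree well on the plate and unit, so this needs a physical check. I'll go over the rib first, higher up, and look again.

```bash
python3 -m jog '[[[0,0,0.01,0,0,0,0],[0,0,0.025,0,0,0,0],[0.008,-0.006,0.03,0,0,2,0],[0.018,-0.012,0.03,0,0,4,0],[0.026,-0.018,0.03,0,0,5.8,0],[0.026,-0.018,0.03,0,0,5.8,0],[0.026,-0.018,0.03,0,0,5.8,0]]]'
cat >> h.py <<'E'
import cv2
from scipy.spatial.transform import Rotation as R
def st():
    o=bot.get_obs();M=R.from_quat(o["tool_rot"]).as_matrix()
    print("e",np.array(o["eef_pos"]).round(4),"yaw",np.degrees(np.arctan2(M[1,1],M[0,1])).round(2),"z",M[:,2].round(4),"F",np.array(o["ft_force"]).round(1),"w",round(o["grip_width"],4),"t",o["clock"]);return np.array(o["eef_pos"]),M
def crop(im,name,x,y,w,h,f,pts=()):
    c=cv2.convertScaleAbs(cv2.resize(im[y:y+h,x:x+w],None,fx=f,fy=f,interpolation=cv2.INTER_CUBIC),alpha=1.6,beta=15)
    for p,col in pts:
        u=(proj(name,p)-[x,y]+.5)*f;cv2.drawMarker(c,tuple(int(k) for k in u),col,0,8,1)
    for i in range(0,w,10):cv2.putText(c,str(x+i),(i*f,10),0,.33,(0,0,255),1)
    for j in range(0,h,10):cv2.putText(c,str(y+j),(0,j*f+4),0,.33,(0,0,255),1)
    return c
E
python3 - <<'E'
from h import *
e,M=st()
pp=[(e+M@[sx*.011,s*.043,dz],c) for sx in(-1,1) for s in(-1,1) for dz,c in((-.005,(0,0,255)),(-.065,(0,160,0)))]
t=bot.camera("top");s=bot.camera("side");cv2.imwrite("pics/t2.png",t);cv2.imwrite("pics/s2.png",s)
cv2.imwrite("pics/c3.png",np.hstack([crop(t,"top",220,210,100,120,4,pp),crop(s,"side",240,170,80,96,5,pp)]))
E
```

```text
clock: 2.5
eef_pos: [0.4557, 0.2781, 0.058]
tool_rot: [-0.5, 0.866, 0.0, 0.001]
ft_force: [0.7, -0.6, -0.7]
grip_width: 0.0855
e [0.4557 0.2781 0.058 ] yaw 149.94 z [ 0.0015  0.0012 -1.    ] F [ 0.7 -0.6 -0.7] w 0.0855 t 2.5
```

View pics/c3.png

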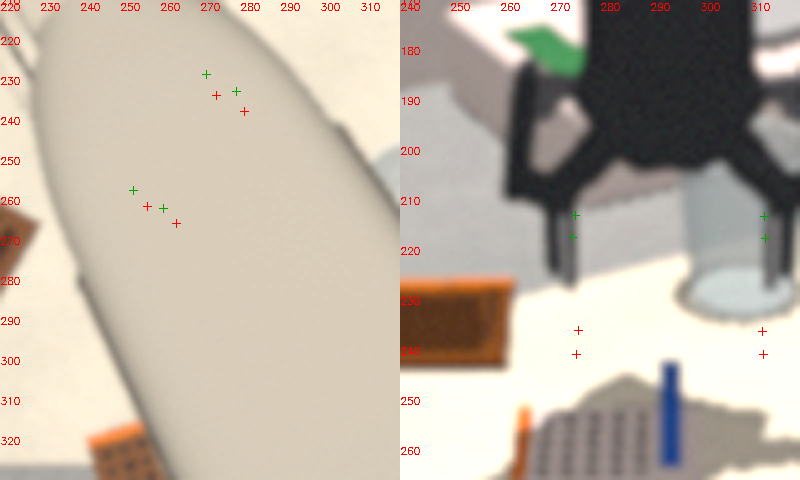

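Columns agree (jaws straddle the rib at column 292), but the fingertips are at row 227 where 238 is predicted. So the real height is about 33 mm above the reported one. I'll descend cautiously, watching force.

```bash
python3 -m jog '[[[0,0,-0.005,0,0,0,0],[0,0,-0.012,0,0,0,0],[0,0,-0.02,0,0,0,0],[0,0,-0.028,0,0,0,0],[0,0,-0.036,0,0,0,0],[0,0,-0.043,0,0,0,0],[0,0,-0.05,0,0,0,0],[0,0,-0.055,0,0,0,0],[0,0,-0.058,0,0,0,0],[0,0,-0.058,0,0,0,0]]]'
python3 - <<'E'
from h import *
e,M=st();s=bot.camera("side");cv2.imwrite("pics/s3.png",s)
cv2.imwrite("pics/c4.png",crop(s,"side",240,180,100,96,6))
E
```

```text
clock: 3.43
eef_pos: [0.4545, 0.2776, -0.0021]
tool_rot: [-0.5, 0.866, -0.0, -0.001]
ft_force: [0.4, 0.2, 0.4]
grip_width: 0.0857
e [ 0.4545  0.2776 -0.0021] yaw 150.04 z [-1.2e-03 -8.0e-04 -1.0e+00] F [0.4 0.2 0.4] w 0.0857 t 3.4333
```

View pics/c4.png

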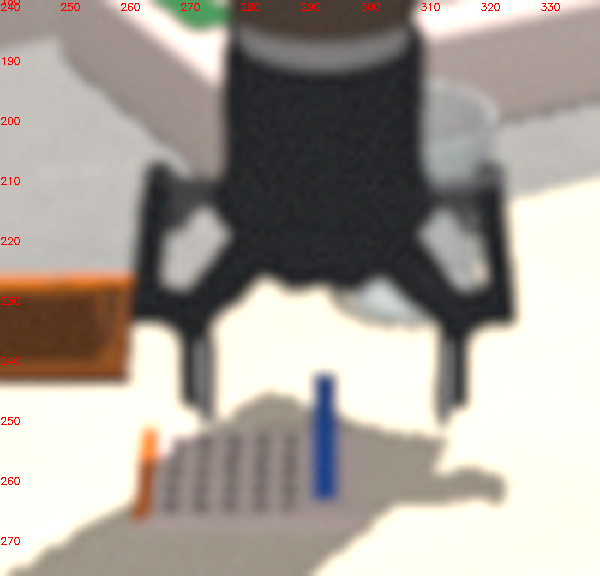

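Tips are now at row ~250, i.e. really about 29 mm up (the reported height would put them at 3 mm), with no contact. So the reported z reads about 30 mm low. Shutting swings the tips about 12 mm forward, so I'll lower 4 mm more and close.

```bash
python3 -m jog '[[[0,0,-0.002,0,0,0,0],[0,0,-0.004,0,0,0,60],[0,0,-0.004,0,0,0,120],[0,0,-0.004,0,0,0,160],[0,0,-0.004,0,0,0,200],[0,0,-0.004,0,0,0,255],[0,0,-0.004,0,0,0,255],[0,0,-0.004,0,0,0,255],[0,0,-0.004,0,0,0,255],[0,0,-0.004,0,0,0,255]]]'; python3 -m jog '[[[0,0,0,0,0,0,255],[0,0,0,0,0,0,255],[0,0,0,0,0,0,255],[0,0,0,0,0,0,255],[0,0,0,0,0,0,255]]]'
```

```text
clock: 4.32
eef_pos: [0.4553, 0.2781, -0.005]
tool_rot: [-0.5, 0.866, -0.0, 0.0]
ft_force: [0.2, -0.7, 2.6]
grip_width: 0.0086
clock: 4.73
eef_pos: [0.4553, 0.2781, -0.005]
tool_rot: [-0.5, 0.866, 0.0, 0.0]
ft_force: [0.2, -1.0, 5.1]
grip_width: 0.0088
```

```bash
python3 -m jog '[[[0,0,0.003,0,0,0,255],[0,0,0.01,0,0,0,255],[0,0,0.025,0,0,0,255],[0,0,0.045,0,0,0,255],[0,0,0.07,0,0,0,255],[0,0,0.095,0,0,0,255],[0,0,0.12,0,0,0,255],[0,0,0.138,0,0,0,255],[0,0,0.147,0,0,0,255],[0,0,0.15,0,0,0,255]]]'
cat >> h.py <<'E'
def blobs(im,kind,roi):
    x,y,w,h=roi;hsv=cv2.cvtColor(im[y:y+h,x:x+w],cv2.COLOR_BGR2HSV)
    lo,hi={"blue":((108,120,40),(130,255,255)),"orange":((4,130,90),(16,255,255)),"red":((172,130,60),(180,255,255))}[kind]
    m=cv2.inRange(hsv,lo,hi);n,_,s,c=cv2.connectedComponentsWithStats(m)
    return [(s[i].tolist(),(c[i]+[x,y]).round(1).tolist()) for i in range(1,n) if s[i,4]>8]
E
python3 - <<'E'
from h import *
e,M=st();s=bot.camera("side");t=bot.camera("top");cv2.imwrite("pics/s4.png",s);cv2.imwrite("pics/t4.png",t)
for k in("blue","orange"):
  print(k,"s",blobs(s,k,(220,150,130,130)),"t",blobs(t,k,(180,180,160,180)))
for p in((30,0,0),(30,0,40),(30,-22,40),(-45,0,3)):
  w=W([.4299,.293,-.5244],np.array(p)/1e3);print(p,[proj("side",w+[0,0,d]).round(1) for d in(0,.13,.15)])
for n,x in(("dropper",(300,187)),("beaker",(228,213)),("dish",(324,260))):
  T=C["top"]["T"];d=T[:3,:3]@np.linalg.inv(C["top"]["K"])@[*x,1];print(n,T[:3,3]+d*(.03-T[2,3])/d[2])
E
```

```text
clock: 5.57
eef_pos: [0.4558, 0.2784, 0.1466]
tool_rot: [-0.5, 0.866, 0.0, 0.002]
ft_force: [-0.1, -0.5, -1.4]
grip_width: 0.0086
e [0.4558 0.2784 0.1466] yaw 150.04 z [ 0.0026  0.0016 -1.    ] F [-0.1 -0.5 -1.4] w 0.0086 t 5.5667
blue s [([72, 34, 4, 20, 77], [293.5, 193.6])] t []
orange s [([40, 44, 4, 13, 34], [261.7, 199.4]), ([17, 76, 25, 3, 56], [248.1, 226.7]), ([0, 120, 10, 8, 36], [224.2, 274.0])] t [([116, 0, 7, 5, 31], [299.2, 181.8]), ([10, 71, 14, 22, 80], [196.5, 261.8]), ([62, 137, 11, 6, 37], [247.2, 319.3])]
(30, 0, 0) [array([293.8, 261. ]), array([293.5, 212.1]), array([293.4, 204. ])]
(30, 0, 40) [array([293.7, 246.6]), array([293.4, 195.8]), array([293.3, 187.4])]
(30, -22, 40) [array([293.6, 251.4]), array([293.2, 200. ]), array([293.1, 191.5])]
(-45, 0, 3) [array([262.2, 259.9]), array([259.9, 210.7]), array([259.6, 202.6])]
dropper [0.6380645  0.19985417 0.03      ]
beaker [0.56282688 0.3964591  0.03      ]
dish [0.4328245  0.13274717 0.03      ]
```

The plate is lifted (about 1.4 N) and the camera's rise matches the robot's. Carrying it to the unit with a yaw of +45°.

```bash
python3 -m jog '[[[0.003,-0.008,0,0,0,1,255],[0.009,-0.025,0,0,0,3,255],[0.018,-0.05,0,0,0,6,255],[0.028,-0.077,0,0,0,9,255],[0.038,-0.105,0,0,0,12,255],[0.047,-0.132,0,0,0,15,255],[0.057,-0.16,0,0,0,18,255],[0.067,-0.187,0,0,0,21,255],[0.077,-0.215,0,0,0,24,255],[0.087,-0.242,0,0,0,27,255]]]'
python3 -m jog '[[[0.01,-0.027,0,0,0,3,255],[0.02,-0.055,0,0,0,6,255],[0.03,-0.082,0,0,0,9,255],[0.039,-0.108,0,0,0,12,255],[0.047,-0.132,0,0,0,14.5,255],[0.055,-0.152,0,0,0,16.5,255],[0.06,-0.168,0,0,0,17.5,255],[0.063,-0.176,0,0,0,18,255],[0.064,-0.178,0,0,0,18,255],[0.064,-0.178,0,0,0,18,255]]]'
python3 - <<'E'
from h import *
e,M=st()
E
```

```text
clock: 6.5
eef_pos: [0.5409, 0.0344, 0.1425]
tool_rot: [-0.69, 0.724, 0.001, -0.002]
ft_force: [-0.6, 0.1, -0.5]
grip_width: 0.0086
clock: 7.33
eef_pos: [0.6053, -0.142, 0.1432]
tool_rot: [0.793, -0.609, -0.001, 0.0]
ft_force: [-0.2, 0.4, -0.9]
grip_width: 0.0086
e [ 0.6053 -0.142   0.1432] yaw -165.02 z [-0.0026  0.001  -1.    ] F [-0.2  0.4 -0.9] w 0.0086 t 7.3333
```

```bash
cat > m.py <<'E'
from h import *
import sys
e,M=st()
for n in("side","top"):
    im=bot.camera(n);cv2.imwrite(f"pics/{n}_{sys.argv[1]}.png",im)
    roi=(380,200,200,160) if n=="side" else (380,150,130,110)
    for k in("blue","orange"):print(n,k,[b for b in blobs(im,k,roi) if b[0][4]<400])
E
python3 m.py a
python3 -m jog '[[[0,0,0,0.5,-1.9,0,255],[0,0,0,1.5,-5.8,0,255],[0,0,0,2.8,-10.5,0,255],[0,0,0,4.1,-15.4,0,255],[0,0,0,4.9,-18.2,0,255],[0,0,0,5.18,-19.3,0,255],[0,0,0,5.18,-19.3,0,255],[0,0,0,5.18,-19.3,0,255]]]'
python3 m.py b
python3 - <<'E'
from h import *
a=cv2.imread("pics/side_a.png");b=cv2.imread("pics/side_b.png");t=cv2.imread("pics/top_b.png")
r=lambda im:crop(im,"side",410,195,100,120,4)
cv2.imwrite("pics/c5.png",np.hstack([r(a),r(b)]))
E
```

```text
e [ 0.6053 -0.142   0.1432] yaw -165.02 z [-0.0026  0.001  -1.    ] F [-0.2  0.4 -0.9] w 0.0086 t 7.3333
side blue [([49, 22, 15, 8, 66], [435.6, 225.4]), ([96, 56, 27, 24, 188], [489.9, 270.0]), ([115, 142, 30, 18, 149], [505.5, 352.6]), ([33, 148, 22, 12, 132], [420.5, 355.5])]
side orange [([82, 19, 17, 8, 33], [469.9, 222.2]), ([0, 22, 2, 7, 11], [380.4, 224.5]), ([84, 26, 14, 13, 95], [472.1, 231.7]), ([71, 85, 36, 18, 91], [470.9, 294.2]), ([128, 85, 7, 4, 10], [510.7, 286.3]), ([137, 90, 26, 14, 42], [530.4, 297.1]), ([164, 104, 5, 4, 10], [546.2, 305.6])]
top blue [([46, 28, 12, 9, 44], [431.0, 182.7]), ([20, 46, 11, 30, 74], [404.4, 210.1]), ([29, 77, 34, 18, 133], [423.3, 237.7])]
top orange [([58, 60, 10, 4, 25], [442.4, 211.5])]
clock: 8.1
eef_pos: [0.6055, -0.1411, 0.1451]
tool_rot: [0.782, -0.599, 0.105, -0.138]
ft_force: [0.4, 0.2, 0.1]
grip_width: 0.0087
e [ 0.6055 -0.1411  0.1451] yaw -164.91 z [ 0.3296  0.0889 -0.9399] F [0.4 0.2 0.1] w 0.0087 t 8.1
side blue [([49, 22, 15, 8, 66], [435.6, 225.4]), ([111, 64, 9, 16, 77], [495.4, 271.8]), ([95, 66, 4, 7, 18], [476.4, 269.1]), ([115, 142, 30, 18, 143], [505.6, 352.5]), ([33, 148, 21, 12, 123], [420.2, 355.5])]
side orange [([0, 22, 2, 7, 11], [380.4, 224.5]), ([82, 23, 6, 4, 12], [464.5, 224.3]), ([84, 29, 9, 7, 36], [468.7, 231.8]), ([128, 85, 7, 4, 10], [510.7, 286.5]), ([137, 90, 26, 14, 38], [530.0, 296.8]), ([67, 95, 37, 19, 118], [466.6, 304.3]), ([164, 104, 5, 4, 10], [546.2, 305.6])]
top blue [([47, 34, 15, 6, 50], [434.1, 186.5])]
top orange []
```

View pics/c5.png

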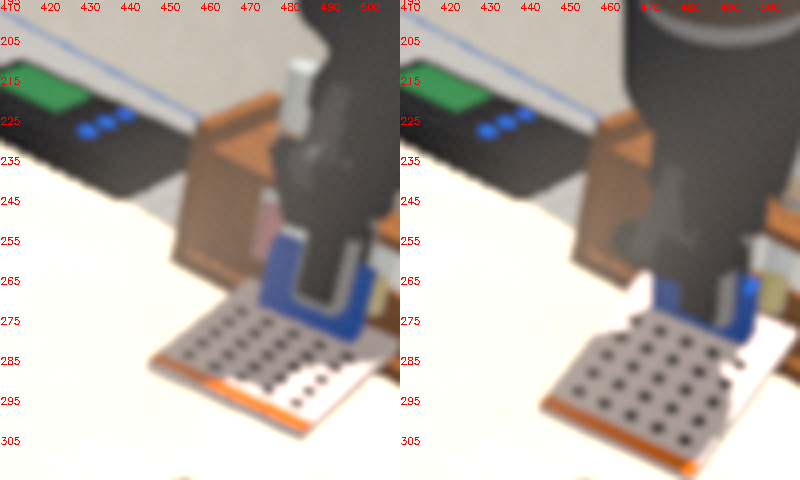

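```bash
cat > fitp.py <<'E'
from h import *
A=[((-45,35,6),(447,284.3)),((-45,-35,6),(486.3,302.5)),((25,-22,6),(498,280.5)),((25,22,6),(475,271.3)),((25,22,40),(478.3,253.8))]
Bq=[((-45,35,6),(445.3,295)),((-45,-35,6),(482.5,310.5)),((45,-35,6),(509.3,277.5)),((25,22,6),(474.5,272)),((25,-22,6),(495.5,280.8))]
ea=np.array([.6053,-.142,.1432]);eb=np.array([.6055,-.1411,.1451])
def pl(p,e,yaw,tilt,v):
    a,b,B,d,dy=v
    Rm=R.from_euler("ZY",[yaw+dy,-tilt+d],degrees=True).as_matrix()
    Rt=R.from_euler("ZY",[yaw,-tilt],degrees=True).as_matrix()
    # rigid attach: plate origin in tool-aligned frame
    o=e+[0,0,B]-Rt@np.array([.03+a,b,B-.005])
    return o+Rm@(np.array(p)/1e3)
def res(v):
    r=[proj("side",pl(p,ea,15,0,v))-u for p,u in A]+[proj("side",pl(p,eb,15.05,20,v))-u for p,u in Bq]
    return np.array(r)
E
python3 - <<'E'
from fitp import *
pr=np.array([.004,.004,.05,5,2])
for B in(0,.03):print(B,res([0,0,B,0,0]).round(1).tolist())
r=least_squares(lambda v:np.concatenate([res(v).ravel(),v/pr]),[0,0,.01,0,0],x_scale=[.01,.01,.01,1,1])
print(r.x.round(4),np.sqrt(np.diag(np.linalg.inv(r.jac.T@r.jac))).round(4),res(r.x).round(1).tolist())
E
```

```text
0 [[1.1, 0.5], [1.5, 0.5], [1.5, 1.2], [0.3, 0.1], [0.8, 0.9], [0.5, 1.3], [2.1, 4.3], [2.0, 0.2], [-0.5, 0.1], [2.7, 1.6]]
0.03 [[1.1, 0.5], [1.5, 0.5], [1.5, 1.2], [0.3, 0.1], [0.8, 0.9], [3.8, -2.2], [5.3, 0.5], [4.8, -3.1], [2.5, -3.0], [5.6, -1.7]]
[-6.0000e-04 -2.8000e-03  2.9000e-03  1.1459e+00 -4.4080e-01] [1.2000e-03 5.0000e-04 4.8000e-03 1.1662e+00 7.4010e-01] [[-0.1, -0.9], [-0.2, -0.9], [0.1, 0.6], [-0.8, -0.4], [-0.3, 0.2], [-0.5, -0.6], [0.8, 2.4], [1.0, -0.6], [-1.3, -0.9], [1.6, 0.6]]
```

The fit is clean. The plate is rigidly attached to the reported TCP at plate (30,−2.8,−5) mm, with tilt about 19°. The documented pad offset is simply shifted along the tool, and tilt leverage follows the reported TCP. Now lowering to hover with the orange edge about 25 mm above the seat.

```bash
python3 -m jog '[[[0,0,-0.005,0,0,0,255],[0.001,-0.001,-0.015,0,0,0,255],[0.001,-0.002,-0.03,0,0,0,255],[0.002,-0.003,-0.045,0,0,0,255],[0.002,-0.003,-0.058,0,0,0,255],[0.002,-0.003,-0.066,0,0,0,255],[0.002,-0.003,-0.07,0,0,0,255],[0.002,-0.003,-0.07,0,0,0,255]]]'
python3 - <<'E'
from h import *
e,M=st();u=[.5634,-.153,.2618]
P=[(e+R.from_euler("ZY",[15,-19],degrees=True).as_matrix()@((np.array(p)-[30,-2.8,-5])/1e3),(255,0,255)) for p in((-45,35,6),(-45,-35,6),(45,-35,6))]
P+=[(W(u,np.array(p)/1e3),(0,160,0)) for p in((-37,45.5,48),(-37,-45.5,48),(-47,-45.5,48),(55,-45.5,35),(47,-37.5,35),(-37,-37.5,48))]
s=bot.camera("side");cv2.imwrite("pics/side_c.png",s)
cv2.imwrite("pics/c6.png",crop(s,"side",405,270,130,95,6,P))
E
```

```text
clock: 8.87
eef_pos: [0.6072, -0.1446, 0.0729]
tool_rot: [0.782, -0.599, 0.104, -0.137]
ft_force: [-0.2, 0.1, -1.1]
grip_width: 0.0085
e [ 0.6072 -0.1446  0.0729] yaw -164.98 z [ 0.3273  0.0896 -0.9407] F [-0.2  0.1 -1.1] w 0.0085 t 8.8667
```

View pics/c6.png

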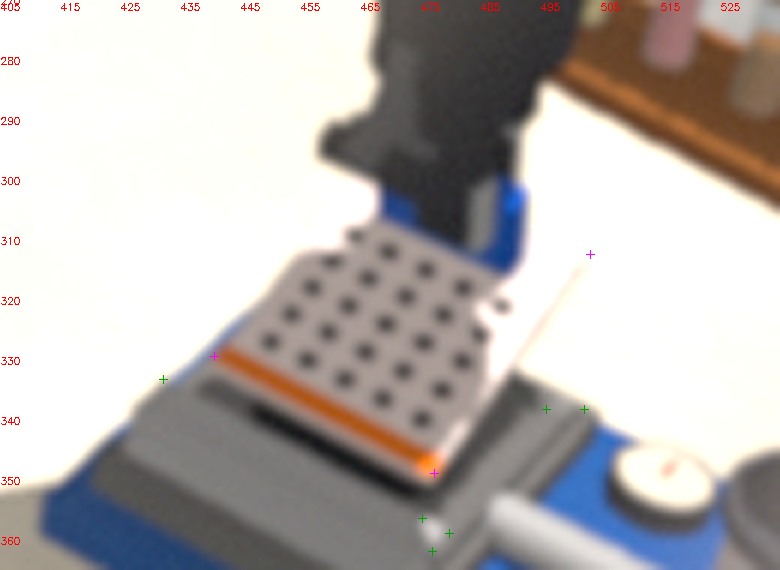

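The plate's orange edge sits over the well opening, (441,329)–(478,347). Lip ends and plate ends match the model to about 1–2 px, so y is centred within about 1 mm. Descending toward the seat, watching force.

```bash
python3 -m jog '[[[0,0,-0.004,0,0,0,255],[0,0,-0.009,0,0,0,255],[0,0,-0.014,0,0,0,255],[0,0,-0.018,0,0,0,255],[0,0,-0.02,0,0,0,255],[0,0,-0.021,0,0,0,255],[0,0,-0.022,0,0,0,255]]]'; python3 -m jog '[[[0,0,-0.0005,0,0,0,255],[0,0,-0.001,0,0,0,255]]]'; python3 -m jog '[[[0,0,-0.0005,0,0,0,255],[0,0,-0.001,0,0,0,255]]]'
```

```text
clock: 9.5
eef_pos: [0.608, -0.1451, 0.0526]
tool_rot: [0.782, -0.599, 0.106, -0.138]
ft_force: [1.0, -0.6, -0.7]
grip_width: 0.0085
clock: 9.67
eef_pos: [0.6082, -0.1451, 0.0519]
tool_rot: [0.782, -0.599, 0.106, -0.138]
ft_force: [-0.3, -0.7, -1.6]
grip_width: 0.009
clock: 9.83
eef_pos: [0.6082, -0.1451, 0.0509]
tool_rot: [0.782, -0.599, 0.106, -0.138]
ft_force: [0.1, 0.3, -0.0]
grip_width: 0.0084
```

```bash
for i in 1 2; do python3 -m jog '[[[0,0,-0.0005,0,0,0,255],[0,0,-0.001,0,0,0,255]]]' | grep -E "eef|force"; done
```

```text
eef_pos: [0.6086, -0.1451, 0.0505]
ft_force: [-0.4, 0.0, 3.9]
eef_pos: [0.6089, -0.1451, 0.05]
ft_force: [-0.8, 0.4, 8.2]
```

```bash
for i in 1 2; do python3 -m jog '[[[0,0,-0.0005,0,0,0,255],[0,0,-0.001,0,0,0,255]]]' | grep -E "eef|force"; done
```

```text
eef_pos: [0.6093, -0.1451, 0.0496]
ft_force: [-2.1, 2.0, 11.1]
eef_pos: [0.6097, -0.1451, 0.0492]
ft_force: [-2.1, 1.7, 11.9]
```

Seat contact came at the predicted height, within about 1 mm. I'll back off 2.5 mm, then slide the edge under the lip.

```bash
python3 -m jog '[[[0,0,0.0015,0,0,0,255],[0,0,0.0025,0,0,0,255],[-0.002,-0.0003,0.0025,0,0,0,255],[-0.005,-0.001,0.0025,0,0,0,255],[-0.008,-0.0017,0.0025,0,0,0,255],[-0.011,-0.0024,0.0025,0,0,0,255],[-0.0135,-0.003,0.0025,0,0,0,255],[-0.0155,-0.0035,0.0025,0,0,0,255],[-0.0165,-0.0037,0.0025,0,0,0,255],[-0.0165,-0.0037,0.0025,0,0,0,255]]]'
python3 - <<'E'
from h import *
e,M=st();d=e-[.5634,-.153,0];print("unit xy",(R.from_euler("z",-15,degrees=True).as_matrix()@d).round(4))
E
```

```text
clock: 11.33
eef_pos: [0.5931, -0.1493, 0.0507]
tool_rot: [0.781, -0.599, 0.107, -0.139]
ft_force: [3.2, 1.2, 5.7]
grip_width: 0.0083
e [ 0.5931 -0.1493  0.0507] yaw -164.92 z [ 0.3339  0.0881 -0.9385] F [3.2 1.2 5.7] w 0.0083 t 11.3333
unit xy [ 0.0297 -0.0041  0.0507]
```

```bash
for i in 1 2 3 4; do python3 -m jog '[[[-0.0005,-0.0001,0.0001,0,0,0,255],[-0.001,-0.00025,0.0002,0,0,0,255]]]' | grep -E "eef|force"; done
```

```text
eef_pos: [0.5928, -0.1493, 0.0511]
ft_force: [5.5, 1.0, 3.6]
eef_pos: [0.5925, -0.1493, 0.0514]
ft_force: [9.1, 1.3, 2.5]
eef_pos: [0.5922, -0.1494, 0.0519]
ft_force: [9.5, 1.4, 1.4]
eef_pos: [0.5919, -0.1495, 0.0523]
ft_force: [11.2, 3.6, -0.0]
```

Run:
```python
from h import *
s=bot.camera("side");cv2.imwrite("pics/side_d.png",s);print(blobs(s,"orange",(425,315,65,50)),blobs(cv2.imread("pics/side_c.png"),"orange",(425,315,65,50)))
print(blobs(s,"blue",(455,280,60,60)))
```

```text
[] [([17, 13, 37, 21, 128], [460.2, 338.3])]
[([25, 33, 6, 15, 57], [482.7, 320.5])]
```

No orange is visible from the side any more, so the edge is tucked under the lip. I'll unload the wall contact and rotate the plate down about that edge.

```bash
python3 -m jog '[[[0.0019,0.0005,0,0,0,0,255],[0.0034,0.0009,0,0,0,0,255],[0.0045,0.0012,-0.005,-1.04,3.86,0,255],[0.0053,0.0014,-0.0102,-2.07,7.73,0,255],[0.0058,0.0016,-0.0154,-3.1,11.6,0,255],[0.0059,0.0016,-0.0193,-3.9,14.5,0,255],[0.0058,0.0016,-0.0219,-4.4,16.4,0,255],[0.0058,0.0016,-0.0219,-4.4,16.4,0,255]]]'
python3 - <<'E'
from h import *
e,M=st();d=e-[.5634,-.153,0];print("unit xy",(R.from_euler("z",-15,degrees=True).as_matrix()@d).round(4),bot.get_obs()["ft_torque"])
E
```

```text
clock: 12.72
eef_pos: [0.5946, -0.1481, 0.0277]
tool_rot: [0.794, -0.608, 0.016, -0.02]
ft_force: [3.1, 0.7, 6.2]
grip_width: 0.0083
e [ 0.5946 -0.1481  0.0277] yaw -164.87 z [ 0.0497  0.0124 -0.9987] F [3.1 0.7 6.2] w 0.0083 t 12.7167
unit xy [ 0.0314 -0.0033  0.0277] [ 0.00951555 -0.12491315  0.05759339]
```

```bash
python3 -m jog '[[[0,0,-0.001,-0.26,0.97,0,255],[0,0,-0.002,-0.52,1.93,0,255],[0,0,-0.003,-0.75,2.8,0,255],[0,0,-0.003,-0.75,2.8,0,255]]]'
python3 - <<'E'
from h import *
e,M=st();d=e-[.5634,-.153,0];print("unit xy",(R.from_euler("z",-15,degrees=True).as_matrix()@d).round(4),bot.get_obs()["ft_torque"])
E
```

```text
clock: 13.05
eef_pos: [0.5935, -0.1483, 0.0251]
tool_rot: [0.794, -0.608, 0.0, -0.0]
ft_force: [2.6, 0.9, 3.3]
grip_width: 0.009
e [ 0.5935 -0.1483  0.0251] yaw -164.94 z [ 8.e-04  0.e+00 -1.e+00] F [2.6 0.9 3.3] w 0.009 t 13.05
unit xy [ 0.0303 -0.0032  0.0251] [-0.00367643 -0.61646353  0.08007981]
```

```bash
python3 -m jog '[[[0,0,-0.0007,0,0,0,255],[0,0,-0.0015,0,0,0,255],[0,0,-0.0015,0,0,0,255]]]'
python3 - <<'E'
from h import *
e,M=st();s=bot.camera("side");cv2.imwrite("pics/side_e.png",s)
R2=R.from_euler("z",15,degrees=True).as_matrix()
o=e-R2@(np.array([30,-2.8,-5])/1e3)
for p in((25,-22,6),(25,-22,40),(45,-35,6)):print(p,proj("side",o+R2@(np.array(p)/1e3)).round(1))
print(blobs(s,"blue",(455,280,60,70)))
E
```

```text
clock: 13.3
eef_pos: [0.5936, -0.1482, 0.025]
tool_rot: [0.794, -0.608, 0.001, -0.001]
ft_force: [1.3, 0.2, 9.9]
grip_width: 0.0086
e [ 0.5936 -0.1482  0.025 ] yaw -164.96 z [ 3.e-03  4.e-04 -1.e+00] F [1.3 0.2 9.9] w 0.0086 t 13.3
(25, -22, 6) [482.4 339.1]
(25, -22, 40) [486.2 324.3]
(45, -35, 6) [494.3 337.2]
[([6, 33, 26, 25, 202], [472.4, 325.8]), ([43, 62, 11, 8, 41], [503.4, 346.0])]
```

Height is unchanged under 10 N and matches the expected seat, so the plate is flat. Unload, release and rise.

```bash
python3 -m jog '[[[0,0,0.0015,0,0,0,255],[0,0,0.0015,0,0,0,200],[0,0,0.0015,0,0,0,120],[0,0,0.0015,0,0,0,100],[0,0,0.0015,0,0,0,100],[0,0,0.0015,0,0,0,100],[0,0,0.0015,0,0,0,100]]]'; python3 -m jog '[[[0,0,0.003,0,0,0,100],[0,0,0.01,0,0,0,100],[0,0,0.025,0,0,0,100],[0,0,0.045,0,0,0,100],[0,0,0.07,0,0,0,100],[0,0,0.1,0,0,0,100],[0,0,0.13,0,0,0,100],[0,0,0.155,0,0,0,100],[0,0,0.175,0,0,0,100],[0,0,0.18,0,0,0,100]]]'
python3 - <<'E'
from h import *
e,M=st();u=[.5634,-.153,.2618]
for n in("side","top"):
    s=bot.camera(n);cv2.imwrite(f"pics/{n}_f.png",s)
    print(n,blobs(s,"blue",(455,280,60,70) if n=="side" else (410,180,50,50)),blobs(s,"orange",(425,315,65,50) if n=="side" else (405,210,50,40)))
    print([proj(n,W(u,np.array(p)/1e3)).round(1).tolist() for p in((25,-22,36),(25,-22,70),(25,22,70),(35,22,70),(30,0,70))])
E
```

```text
clock: 13.93
eef_pos: [0.5927, -0.1482, 0.0247]
tool_rot: [0.794, -0.609, -0.0, -0.0]
ft_force: [-0.2, -1.0, 0.3]
grip_width: 0.052
clock: 14.77
eef_pos: [0.5955, -0.1487, 0.2106]
tool_rot: [0.794, -0.608, 0.004, -0.002]
ft_force: [0.8, -0.1, 0.3]
grip_width: 0.0519
e [ 0.5955 -0.1487  0.2106] yaw -164.96 z [ 0.01   -0.0016 -0.9999] F [ 0.8 -0.1  0.3] w 0.0519 t 14.7667
side [([6, 34, 25, 24, 376], [473.6, 325.2]), ([43, 62, 11, 8, 42], [503.4, 346.1])] []
[[482.1, 339.1], [485.8, 324.3], [463.1, 313.2], [465.8, 310.7], [475.6, 317.4]]
top [([25, 6, 25, 19, 176], [449.3, 197.1]), ([9, 18, 16, 7, 58], [426.4, 201.0]), ([38, 30, 9, 20, 98], [452.3, 217.2])] []
[[433.7, 202.2], [436.7, 198.5], [421.0, 202.6], [419.9, 199.1], [428.3, 198.8]]
```

Released. The rib's outline matches its fitted position to about 1 px in both cameras. Now to the pump: close the fingers and move above the head.

```bash
python3 -m jog '[[[0,-0.005,0,0,0,0,255],[0,-0.015,0,0,0,0,255],[0,-0.03,0,0,0,0,255],[0.001,-0.048,0,0,0,0,255],[0.001,-0.066,0,0,0,0,255],[0.001,-0.084,0,0,0,0,255],[0.002,-0.102,0,0,0,0,255],[0.002,-0.117,0,0,0,0,255],[0.002,-0.127,0,0,0,0,255],[0.002,-0.13,0,0,0,0,255]]]'; python3 -m jog '[[[0,0,-0.005,0,0,0,255],[0,0,-0.02,0,0,0,255],[0,0,-0.035,0,0,0,255],[0,0,-0.042,0,0,0,255],[0,0,-0.045,0,0,0,255],[0,0,-0.045,0,0,0,255]]]'
python3 - <<'E'
from h import *
e,M=st();d=e-[.5634,-.153,0];print((R.from_euler("z",-15,degrees=True).as_matrix()@d).round(4))
u=[.5634,-.153,.2618]
for n in("side","top"):
    s=bot.camera(n);cv2.imwrite(f"pics/{n}_g.png",s);hsv=cv2.cvtColor(s,cv2.COLOR_BGR2HSV)
    m=cv2.inRange(hsv,(0,170,60),(3,255,255))|cv2.inRange(hsv,(172,150,60),(180,255,255))
    n_,_,S,c=cv2.connectedComponentsWithStats(m);print(n,[(S[i].tolist(),c[i].round(1).tolist()) for i in range(1,n_) if S[i,4]>20],proj(n,W(u,np.array([0,-130,154])/1e3)))
E
```

```text
clock: 15.7
eef_pos: [0.5945, -0.2807, 0.2039]
tool_rot: [0.793, -0.61, -0.0, -0.0]
ft_force: [-0.9, 0.6, 0.1]
grip_width: -0.0002
clock: 16.2
eef_pos: [0.5949, -0.2772, 0.1593]
tool_rot: [0.794, -0.608, -0.0, -0.001]
ft_force: [-0.6, -0.1, 0.4]
grip_width: 0.0001
e [ 0.5949 -0.2772  0.1593] yaw -164.9 z [-0.      0.0015 -1.    ] F [-0.6 -0.1  0.4] w 0.0001 t 16.2
[-0.0017 -0.1281  0.1593]
side [([542, 313, 11, 13, 56], [546.1, 317.9])] [556.85327054 321.30820252]
top [([480, 182, 14, 14, 134], [486.0, 188.3])] [489.53642187 187.04894413]
```

```bash
python3 -m jog '[[[0.001,-0.0007,-0.003,0,0,0,255],[0.002,-0.0014,-0.007,0,0,0,255],[0.002,-0.0014,-0.011,0,0,0,255],[0.002,-0.0014,-0.014,0,0,0,255]]]'; for i in 1 2 3; do python3 -m jog '[[[0,0,-0.002,0,0,0,255],[0,0,-0.004,0,0,0,255]]]' | grep -E "eef|force"; done
```

```text
clock: 16.63
eef_pos: [0.5973, -0.2796, 0.1457]
tool_rot: [0.794, -0.609, 0.0, -0.001]
ft_force: [-0.7, 0.2, 0.3]
grip_width: -0.0002
eef_pos: [0.5971, -0.2795, 0.1416]
ft_force: [-0.7, 0.2, 0.0]
eef_pos: [0.5973, -0.2796, 0.138]
ft_force: [-0.7, -0.3, 0.2]
eef_pos: [0.5974, -0.2796, 0.134]
ft_force: [-0.3, -0.3, 0.8]
```

```bash
for i in 1 2 3 4; do python3 -m jog '[[[0,0,-0.002,0,0,0,255],[0,0,-0.004,0,0,0,255]]]' | grep -E "eef|force"; done
```

```text
eef_pos: [0.5973, -0.2796, 0.13]
ft_force: [-0.7, -0.1, 0.0]
eef_pos: [0.5974, -0.2796, 0.1268]
ft_force: [-2.1, 1.5, 5.5]
eef_pos: [0.5974, -0.2796, 0.1228]
ft_force: [-2.5, 0.6, 4.9]
eef_pos: [0.5974, -0.2796, 0.1189]
ft_force: [-2.3, 1.6, 5.9]
```

```bash
python3 -m jog '[[[0,0,-0.003,0,0,0,255],[0,0,-0.006,0,0,0,255],[0,0,-0.009,0,0,0,255],[0,0,-0.012,0,0,0,255],[0,0,-0.015,0,0,0,255],[0,0,-0.018,0,0,0,255]]]' | grep -E "eef|force"; for i in 1 2 3 4 5; do python3 -m jog '[[[0,0,-0.001,0,0,0,255],[0,0,-0.002,0,0,0,255]]]' | grep -E "eef|force"; done
```

```text
eef_pos: [0.5974, -0.2796, 0.1014]
ft_force: [-4.4, 0.8, 9.7]
eef_pos: [0.5975, -0.2796, 0.0995]
ft_force: [-2.7, 1.8, 8.5]
eef_pos: [0.5974, -0.2796, 0.0976]
ft_force: [-2.9, 1.7, 8.8]
eef_pos: [0.5974, -0.2796, 0.0957]
ft_force: [-2.9, 1.2, 8.8]
eef_pos: [0.5974, -0.2796, 0.0938]
ft_force: [-2.9, 1.9, 8.7]
eef_pos: [0.5975, -0.2796, 0.093]
ft_force: [-6.2, 2.6, 18.8]
```

The collar is reached at about 34 mm travel (force jumps from 8.7 to 18.8 N and motion stops). Press slightly firmer and hold over a second.

```bash
python3 -m jog '[[[0,0,-0.0005,0,0,0,255],[0,0,-0.001,0,0,0,255],[0,0,-0.001,0,0,0,255],[0,0,-0.001,0,0,0,255],[0,0,-0.001,0,0,0,255],[0,0,-0.001,0,0,0,255],[0,0,-0.001,0,0,0,255]]]'| grep -E "clock|eef|force"; python3 -m jog '[[[0,0,0,0,0,0,255],[0,0,0,0,0,0,255],[0,0,0,0,0,0,255],[0,0,0,0,0,0,255],[0,0,0,0,0,0,255],[0,0,0,0,0,0,255],[0,0,0,0,0,0,255]]]'| grep -E "clock|eef|force"
```

```text
clock: 19.72
eef_pos: [0.5975, -0.2797, 0.093]
ft_force: [-6.5, 2.8, 17.7]
clock: 20.3
eef_pos: [0.5975, -0.2797, 0.093]
ft_force: [-6.3, 3.3, 17.1]
```

```bash
python3 -m jog '[[[0,0,-0.0007,0,0,0,255],[0,0,-0.0014,0,0,0,255],[0,0,-0.002,0,0,0,255],[0,0,-0.002,0,0,0,255]]]'| grep -E "clock|eef|force"
```

```text
clock: 20.63
eef_pos: [0.5976, -0.2797, 0.0929]
ft_force: [-10.1, 4.3, 24.9]
```

Now 25 N, about 15 N onto the collar beyond the spring. Hold one second, then rise slowly and clear.

```bash
python3 -m jog '[[[0,0,0,0,0,0,255],[0,0,0,0,0,0,255],[0,0,0,0,0,0,255],[0,0,0,0,0,0,255],[0,0,0,0,0,0,255],[0,0,0,0,0,0,255],[0,0,0,0,0,0,255],[0,0,0,0,0,0,255],[0,0,0,0,0,0,255],[0,0,0,0,0,0,255]]]'| grep -E "clock|eef|force"; python3 -m jog '[[[0,0,0.003,0,0,0,255],[0,0,0.007,0,0,0,255],[0,0,0.011,0,0,0,255],[0,0,0.016,0,0,0,255],[0,0,0.021,0,0,0,255],[0,0,0.026,0,0,0,255],[0,0,0.031,0,0,0,255],[0,0,0.036,0,0,0,255],[0,0,0.041,0,0,0,255],[0,0,0.046,0,0,0,255]]]'| grep -E "clock|eef|force"; python3 -m jog '[[[0,0,0.01,0,0,0,255],[0,0,0.025,0,0,0,255],[0,0,0.045,0,0,0,255],[-0.02,0.02,0.065,0,0,0,255],[-0.05,0.05,0.08,0,0,0,255],[-0.08,0.08,0.09,0,0,0,255],[-0.11,0.11,0.1,0,0,0,255],[-0.14,0.14,0.1,0,0,0,255],[-0.16,0.16,0.1,0,0,0,255],[-0.17,0.17,0.1,0,0,0,255]]]'
python3 - <<'E'
from h import *
s=bot.camera("side");t=bot.camera("top");cv2.imwrite("pics/sz.png",s);cv2.imwrite("pics/tz.png",t)
a=cv2.resize(crop(s,"side",405,295,190,110,4),(760,440))
t0=cv2.imread("pics/top0.png")
b=np.hstack([crop(t0,"top",385,170,120,50,3),crop(t,"top",385,170,120,50,3)])[:150]
b=np.hstack([b,np.zeros((150,40,3),np.uint8)])
cv2.imwrite("pics/fin.png",np.vstack([a,b]))
def d(n,c,roi):
    x,y,w,h=roi;a0=cv2.imread(f"pics/{n}0.png")[y:y+h,x:x+w].astype(int);a1=c[y:y+h,x:x+w].astype(int);return np.abs(a0-a1).max(2).mean().round(2)
print("dish",d("side",s,(300,275,45,32)),"dropper",d("side",s,(362,218,30,45)),"beaker",d("side",s,(290,190,38,46)),"head",d("side",s,(538,308,36,35)))
E
```

```text
clock: 21.47
eef_pos: [0.5976, -0.2797, 0.0929]
ft_force: [-9.4, 3.8, 24.4]
clock: 22.3
eef_pos: [0.5974, -0.2796, 0.1332]
ft_force: [0.3, -0.3, 0.9]
clock: 23.13
eef_pos: [0.4239, -0.107, 0.2338]
tool_rot: [0.794, -0.608, -0.0, -0.001]
ft_force: [-0.4, 0.0, -0.0]
grip_width: -0.0002
dish 13.58 dropper 13.55 beaker 11.03 head 12.11
```

View pics/fin.png

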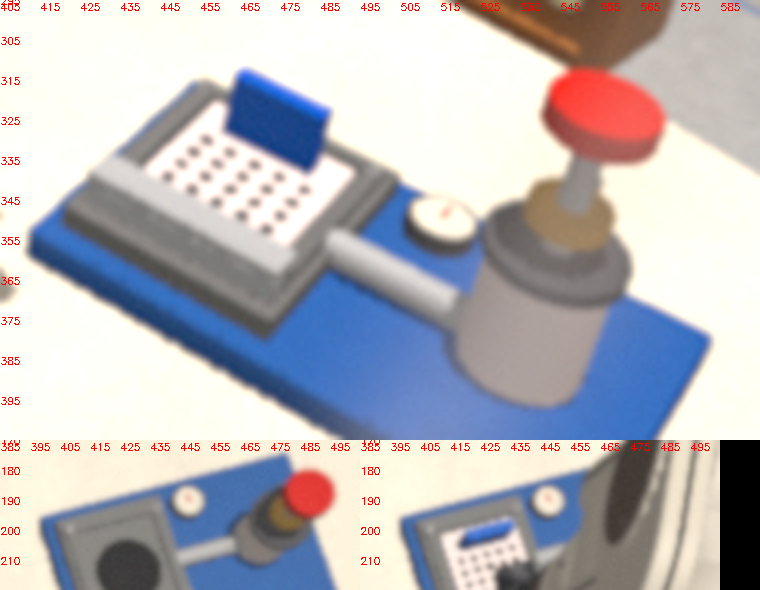

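The plate lies flat in the well with its edge under the lip. The rib is upright at (475,325), and the head is back up at (557,322), the same as at the start. The image differences are the same size everywhere, which suggests lighting or shadow, so I'll check by template match and hand in.

Run:
```python
from h import *
a=cv2.imread("pics/side0.png");b=cv2.imread("pics/sz.png")
for n,(x,y,w,h) in dict(dish=(300,275,45,32),dropper=(362,218,30,45),beaker=(290,190,38,46),head=(538,308,36,35)).items():
    r=cv2.matchTemplate(b[y-12:y+h+12,x-12:x+w+12],a[y:y+h,x:x+w],cv2.TM_CCOEFF_NORMED);_,m,_,l=cv2.minMaxLoc(r);print(n,round(m,3),l[0]-12,l[1]-12)
st();print(bot.job_done())
```

```text
dish 0.999 0 0
dropper 0.999 0 0
beaker 0.999 0 0
head 1.0 0 0
e [ 0.4257 -0.108   0.234 ] yaw -164.83 z [ 2.4e-03  5.0e-04 -1.0e+00] F [ 0.6 -0.2  0.6] w 0.0001 t 23.2333
the job is handed in; nothing more can be done
None
```

The job is done and handed in at about 23 s on the robot's clock, with the arm clear of everything.

**Plate:** I gripped the white plate by its rib, tucked the orange edge under the lip, rotated it down onto its seat and released it. In the last side image it lies flat and the orange edge is hidden under the lip. Its height matched the expected seat and did not change when I pressed with 10 N.

**Pump:** I pressed the head about 34 mm down to the collar. It bore on the collar at 17–19 N for about 0.8 s, then at about 25 N for roughly another second, of which I estimate 15 N was on the collar itself. It then rose all the way; the head, dish, dropper bottle and beaker all matched the first picture with 0 px shift.

**What disagreed:**
- The fingertips sat about 27 mm farther back along the tool than the stated TCP and tip data imply. The images showed this and contact with the pump head confirmed it, so I worked from contact and images.
- The edge met the wall about 3 mm earlier than my fitted pose predicted. I did not measure the plate's final centring directly; the rib outline matched its fitted position to about 1–2 px.
- Raw brightness differences between the first and last pictures were about 12 grey levels everywhere, which I took to be lighting.

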